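# Check the mount brackets for their boss

## Task

Two aluminium angle brackets stand on their feet on the green mat: turn each one over, foot up and resting on its back plate or held so in the gripper, to inspect the underside of its foot. Leave the one that has a round brass boss there lying on its back about where it stood, and put the one with no boss in the red tray, set down and not dropped. Leave the bracket that already lies on its back beside the mat, checked earlier, where it is.

Things in the scene. Friction and masses are not known exactly. Their poses are not given: they have to be found in the camera images.
- sound_centre (a point): Bracket with a brass boss (24 across) in its hollow foot. 64 long, 42 wide, 64 tall (mm), 0.16 kg; upright 10 mm back plate at the foot's -x end, flat side webs over the full width. Point: mid-width, 26 above the foot's underside, 26 in from the back plate's outer face; grip here across y (42). x: from back plate along the foot, away from the robot, z up; on its back x is up and the point again 26 high.
- faulty_centre (a point): Bracket with no boss; otherwise the same shape, point and axes, and alike from above. Both stand on their feet, x within 20 degrees of straight away from the robot. To turn one on its back, tip it towards the robot a quarter turn about y, so the foot's underside faces away from the robot; let go low and well past half-way, it settles on its back plate.
- tray: Red open tray, fixed, 200 x 200 outside, 35 high, walls and floor 4 to 5 mm thick; origin at the centre of its underside. It stands to the left or right of the mat.
- checked_centre (a point): A third bracket of the same shape, checked earlier, lying on its back plate with its foot upright and its boss in view, on the other side of the mat from the tray; not to be moved. This point lies mid-width, 26 mm up and 26 mm in from the upright foot's underside.
Things that resemble listed ones, but are neither listed nor needed, are in the scene too. Leave any brown look-alike of the part that bears faulty_centre alone.

How it is judged:
By the outcome, as a careful person would: the job done as asked, in the order asked, and still so for the second after the job is handed in, with the robot touching nothing.
It also fails if it takes over 67 s, if anything falls off the work surface, if the arm or the gripper's body presses on something with over 40 N, if the wrist force passes 120 N, or if a joint passes its speed limit or range.

## Robot

A 7-joint arm with a two-finger parallel gripper is mounted at the origin on the work surface. World frame = base frame: x ahead of the robot, y to its left, z up, the work surface at z = 0. Lengths are in m, angles in degrees, forces in N, time in s.
With the tool pointing down it reaches from about 0.425 to 0.875 m from the base axis. Payload 4.7 kg.
Tool frame: the origin (TCP) lies at the very end of the fingers, on their centre line; the grasp point (between the pads) lies 19 mm behind it (env.grasp_offset is the distance from the TCP to the grasp point, in m); z points along the fingers, y is the line along which they close (so a half turn about z gives the same grasp; the last joint's range is limited). The gripper opens to 87 mm and grips with 3 to 60 N. Pads are 19 mm wide; open, the fingers measure 117 mm over their backs; the gripper's body (75 mm by 190 mm) begins 51 mm behind the grasp point.
Start: joints at [70.193, 18.392, -4.016, 83.108, 1.295, 78.541, -3.26], TCP at [0.229, -0.608, 0.223] pointing down, gripper open.
Joint ranges: [-163.93, 163.93], [-17.29, 119.83], [-79.2, 71.16], [3.27, 140.29], [-89.18, 269.18], [5.43, 117.66], [-154.24, 154.24]. Speed limits (degrees/s): [147.25, 147.25, 180, 180, 180, 180, 180].

## Interface

Orientations are given as [roll, pitch, yaw] about the fixed x, y, z axes, in that order (R = Rz(yaw) Ry(pitch) Rx(roll)).
In Python, from cell import env gives the robot as it stands. The module is installed in compiled form; this text tells all that it offers.
- The arm moves only by the tool drive_tool, never from a script. Its argument "moves" is one flat list of numbers, 5 for each row, row after row: the shift along the tool's x, y, z in units of 40 mm (1.0 is 40 mm), then the turn about the tool's z in units of 10 degrees (1.0 is 10 degrees), then the finger opening in mm, from 0 to 87. A call has 1 to 5 rows; each row is the pose to reach, as a shift and turn from the pose commanded when the call began, along the tool's axes at that moment; what a row does not reach only later rows make up. A row lasts 1/8 s, in which the tool goes at most 62.5 mm and 10.7 degrees, less where a joint would pass 70% of its speed; a pose out of reach is approached as far as the arm can. A call with a gripper value outside its range is refused whole. The fingers move at their own pace and stop on an object; "squeeze" is the grip in N (left out, the last holds). Time passes only in rows, so rows that repeat a pose let the fingers close. It gives the time, the measured TCP pose, the force, the opening and the grip force at its end, in the units of the state.
- env.get_obs(): the state, without advancing time (a new reading comes with each control period).
- env.read_camera(name): name is "scene" or "top" or "wrist"; returns (picture, depth): 480x640x3 uint8, red, green, blue; 480x640 float32, m along the optical axis (not along the pixel's ray), 0 where there is no reading.
- env.camera_model(name): a dict with "K" (3x3 intrinsics, pixels), "rvec" (rotation vector, rad) and "tvec" (3), from world to camera coordinates, as OpenCV has them; the wrist camera has in their place "tool_from_camera" (4x4, takes a point from camera to tool coordinates, whose origin is the TCP and whose axes are the flange's). Camera axes: x right, y down, z forward; pixel columns grow to the right and rows downward; lengths in m; the calibration is good to about 2 mm. A picture is of the moment at which its call begins: read the wrist's pose just before it. camera_model takes no time and is no camera call.
- env.sign_off(): hands the job in; it is judged then, once.
The state is a dict: "time_s": time; "qpos": joint angles; "joint_velocities": joint speeds; "effort": joint torques, N m; "tool_pos": TCP position; "tool_rot": TCP orientation; "force": force on the tool from outside, world axes, zero at the start; "wrist_torque": the same for the moment, N m; "grip_width": finger opening in m; "grasp_force": force on a finger pad.
Only numpy, scipy, OpenCV 4.12 (cv2) and the standard library are available. Lean on these libraries where they do the work, as an engineer would, in place of code of your own. Each camera call takes 0.05 s, during which the arm holds its last target. There are 200 camera calls.

## Working session

There is one attempt and no reset: what is moved stays moved. The work goes in short steps, Python scripts to look and compute and a tool call to move; the robot and the scene stay as the last step left them, time stands still between calls to the robot, and variables do not carry over. Pictures are saved under pics/ and viewed, at most 10 in all, crops included, and the job is handed in when it is done.

Besides the shell and the picture viewer there is one more tool, called as a command line: name --argument value ..., lists and objects as JSON in quotes. drive_tool: Moves the arm, as the interface text tells. Its arguments: {"type":"object","properties":{"moves":{"type":"array","items":{"type":"number"}},"squeeze":{"type":"number"}},"required":["moves"]}

```bash
mkdir -p pics
cat > h.py <<'E'
import numpy as np, cv2
from cell import env
def shot(n):
    o=env.get_obs(); im,d=env.read_camera(n); return im,d,o
def save(im,f): cv2.imwrite('pics/'+f,im[:,:,::-1])
from scipy.spatial.transform import Rotation as R
def world(n,d,u,v,o=None,z=None):
    m=env.camera_model(n);K=np.array(m['K']);z=d[v,u] if z is None else z
    p=np.linalg.inv(K)@[u,v,1]*z
    if 'rvec' in m: return R.from_rotvec(np.ravel(m['rvec'])).inv().apply(p-np.ravel(m['tvec']))
    T=np.array(m['tool_from_camera']);p=T[:3,:3]@p+T[:3,3]
    return R.from_euler('xyz',o['tool_rot'],degrees=True).apply(p)+o['tool_pos']
E
python3 - <<'E'
from h import *
for n in('scene','top'):
    im,d,o=shot(n);save(im,n+'0.png');np.save(n+'d.npy',d);m=env.camera_model(n)
    print(n,(-R.from_rotvec(np.ravel(m['rvec'])).inv().apply(np.ravel(m['tvec']))).round(3),np.array(m['K'])[0,0])
print(o);print(env.camera_model('wrist'))
E
```

```text
scene [ 1.168 -0.159  0.752] 459.535636181429
top [0.431 0.002 1.272] 501.66590611387414
{'time_s': 0.05, 'qpos': array([70.19064924, 18.43862819, -4.01362888, 83.17358499,  1.296212  ,
       78.54186155, -3.25875175]), 'joint_velocities': array([ 0.01650742, -0.11976969, -0.11462385, -0.07724114,  0.01807534,
       -0.05112884,  0.02380645]), 'effort': array([-2.52216623e-04, -4.92992985e+01, -4.06515179e-01, -3.13701582e+01,
       -6.43871748e-02,  3.98894632e-02,  1.10948813e-04]), 'tool_pos': array([ 0.2286119 , -0.60788363,  0.2214777 ]), 'tool_rot': array([-1.79891227e+02,  7.54637977e-03,  2.06187630e+01]), 'force': array([-0.40539862, -0.38918512,  0.0382002 ]), 'wrist_torque': array([ 0.00733212, -0.02457623,  0.01023325]), 'grasp_force': 0.0, 'grip_width': 0.08689029445674952}
{'K': array([[358.83654064,   0.        , 318.93527481],
       [  0.        , 358.83654064, 238.16583768],
       [  0.        ,   0.        ,   1.        ]]), 'tool_from_camera': array([[ 1.98135477e-04, -9.69009214e-01, -2.47024502e-01,
         6.68823533e-02],
       [ 9.99999467e-01,  4.42372778e-04, -9.33218868e-04,
        -4.53420669e-05],
       [ 1.01357460e-03, -2.47024185e-01,  9.69008785e-01,
        -1.61803010e-01],
       [ 0.00000000e+00,  0.00000000e+00,  0.00000000e+00,
         1.00000000e+00]])}
```

View pics/top0.png

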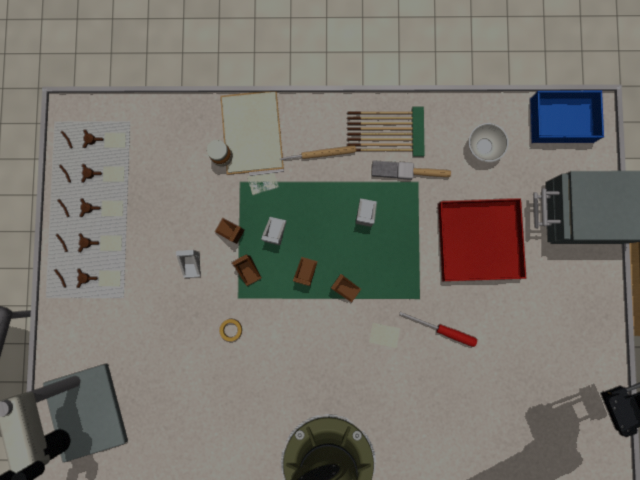

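View pics/scene0.png

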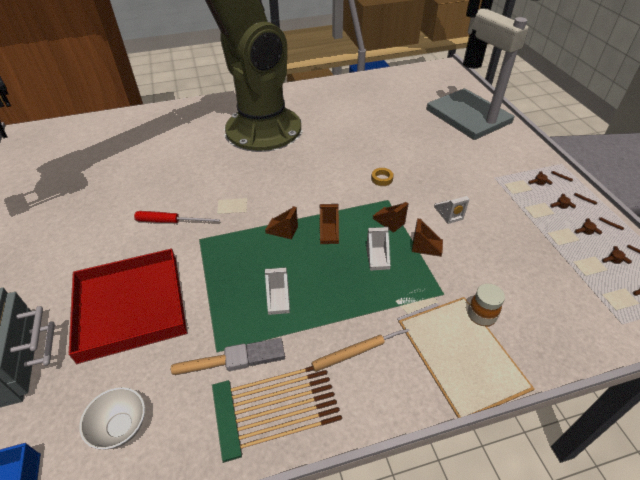

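Run:
```python
import cv2,numpy as np
from h import *
t=cv2.imread('pics/top0.png');s=cv2.imread('pics/scene0.png')
c=[t[200:270,215:305],t[185:255,325:415],s[215:285,340:430],s[255:325,235:325]]
c=[cv2.resize(x,(360,280),interpolation=cv2.INTER_CUBIC) for x in c]
cv2.imwrite('pics/crop.png',np.vstack([np.hstack(c[:2]),np.hstack(c[2:])]))
d=np.load('topd.npy')
for u,v in [(274,224),(272,238),(367,203),(366,218),(300,240),(306,271),(482,240),(482,203),(443,240),(189,263),(442,280),(522,203)]:print(u,v,world('top',d,u,v).round(3))
```

```text
274 224 [0.587 0.138 0.012]
272 238 [0.546 0.137 0.06 ]
367 203 [ 0.641 -0.098  0.012]
366 218 [ 0.595 -0.091  0.065]
300 240 [0.547 0.072 0.   ]
306 271 [0.468 0.056 0.012]
482 240 [ 0.548 -0.389  0.001]
482 203 [ 0.642 -0.389  0.007]
443 240 [ 0.544 -0.282  0.037]
189 263 [0.487 0.352 0.012]
442 280 [ 0.447 -0.284  0.01 ]
522 203 [ 0.643 -0.492  0.001]
```

View pics/crop.png

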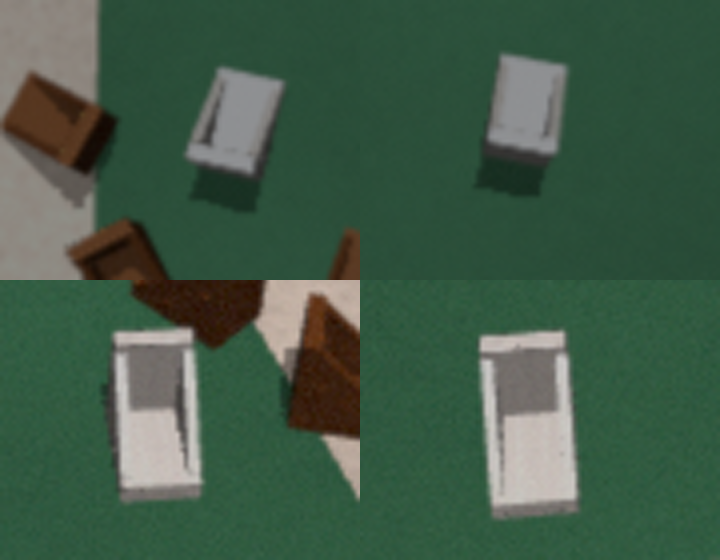

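```bash
cat >> h.py <<'E'
def cloud(n,d,o=None):
    v,u=np.mgrid[0:480,0:640];z=d.ravel();k=z>0
    m=env.camera_model(n);K=np.array(m['K'])
    p=(np.linalg.inv(K)@np.c_[u.ravel(),v.ravel(),np.ones(z.size)].T*z).T
    if 'rvec' in m: w=R.from_rotvec(np.ravel(m['rvec'])).inv().apply(p-np.ravel(m['tvec']))
    else:
        T=np.array(m['tool_from_camera']);w=R.from_euler('xyz',o['tool_rot'],degrees=True).apply(p@T[:3,:3].T+T[:3,3])+o['tool_pos']
    return w.reshape(480,640,3),k.reshape(480,640)
def rect(im,w,k,c,r=.06,zlo=.007,zhi=.09):
    f=im.astype(int); grey=(f.max(2)-f.min(2)<35)&(f.max(2)>50)
    s=k&grey&(w[...,2]>zlo)&(w[...,2]<zhi)&(np.hypot(w[...,0]-c[0],w[...,1]-c[1])<r)
    q=w[s]; return q,cv2.minAreaRect((q[:,:2]*1000).astype(np.float32))
E
python3 - <<'E'
from h import *
im=cv2.imread('pics/top0.png')[:,:,::-1];d=np.load('topd.npy');w,k=cloud('top',d)
for c in[(.57,.137),(.61,-.094)]:
    q,r=rect(im,w,k,c);print(len(q),q.min(0),q.max(0),r)
    t=q[q[:,2]>.055];print('plate top',len(t),t.mean(0),cv2.minAreaRect((t[:,:2]*1000).astype(np.float32)))
E
```

```text
449 [0.53548672 0.10987929 0.00717789] [0.60518936 0.16349601 0.06793198] ((570.6796875, 136.63241577148438), (42.579959869384766, 64.32035827636719), 77.29736328125)
plate top 79 [0.54453164 0.14140465 0.06261931] ((546.1221923828125, 142.1742401123047), (41.93272399902344, 14.171024322509766), 79.30232238769531)
430 [ 0.58282665 -0.12094861  0.00710737] [ 0.65378393 -0.06735151  0.07035861] ((618.5172119140625, -93.53461456298828), (42.96807098388672, 65.3724136352539), 78.81985473632812)
plate top 83 [ 0.59236358 -0.08853876  0.06247129] ((594.4180908203125, -88.71353912353516), (41.07135009765625, 16.22809410095215), 77.98438262939453)
```

drive_tool --moves '[1.3,-0.7,0,0.7,87,2.6,-1.4,0,1.4,87,3.9,-2.1,0,2,87,5.2,-2.8,0,2.4,87,5.2,-2.8,0,2.8,87]'

```text
time_s: 0.72
tool_pos: [0.389, -0.4246, 0.2224]
tool_rot: [-179.9, -0.1, -6.9]
force: [-0.1, 0.2, -0.5]
grip_width: 0.0871
grasp_force: 0.0
```

drive_tool --moves '[0.78,-1.3,0.2,0.1,87,1.56,-2.6,0.4,0.2,87,2.34,-3.9,0.6,0.3,87,3.12,-5.2,0.8,0.45,87,3.9,-6.5,1,0.45,87]'

```text
time_s: 1.35
tool_pos: [0.5729, -0.191, 0.182]
tool_rot: [180.0, 0.0, -11.9]
force: [0.4, -0.8, -0.1]
grip_width: 0.0873
grasp_force: 0.0
```

```bash
cat >> h.py <<'E'
def to(x,y,z,yaw):
    o=env.get_obs();r=o['tool_rot'];p=R.from_euler('xyz',r,degrees=True).inv().apply(np.array([x,y,z])-o['tool_pos'])/.04
    print('units',p.round(2),'turn',round((r[2]-yaw)/10,2),'rows',np.linalg.norm(p)*40/62.5)
E
python3 -c "
from h import *
to(.638,-.0975,.10,-11.3)"
```

```text
units [ 1.11 -2.62  2.05] turn -0.06 rows 2.2460102933917785
```

drive_tool --moves '[0.4,-0.9,0.5,0,87,0.8,-1.8,0.9,0,87,1.1,-2.6,1,-0.05,87,1.1,-2.6,1,-0.05,87]'

```text
time_s: 1.85
tool_pos: [0.6372, -0.0952, 0.1413]
tool_rot: [-179.9, 0.1, -11.0]
force: [-0.4, -0.5, 0.3]
grip_width: 0.0869
grasp_force: 0.0
```

Run:
```python
from h import *
im,d,o=shot('wrist');save(im,'w1.png');w,k=cloud('wrist',d,o)
q,r=rect(im,w,k,(.6185,-.0935));print(len(q),r);t=q[q[:,2]>.055];print(t.mean(0))
to(.638,-.0975,.006,-11.3)
```

```text
4450 ((622.9397583007812, -94.9439926147461), (42.09053039550781, 55.245086669921875), 79.10977935791016)
[ 0.59980616 -0.09077756  0.05667914]
units [ 0.04 -0.02  3.39] turn 0.01 rows 2.1706519156235182
```

View pics/w1.png

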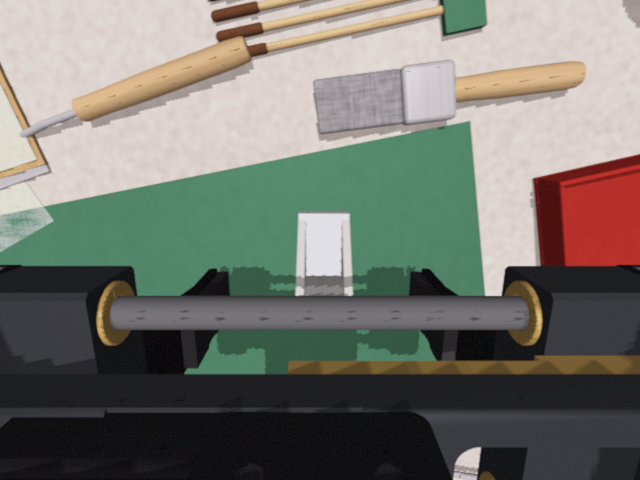

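drive_tool --moves '[0,0,1.4,0,87,0,0,2.6,0,87,0,0,3.4,0,87,0,0,3.4,0,60,0,0,3.4,0,36]' --squeeze 12

```text
time_s: 2.52
tool_pos: [0.6372, -0.101, 0.008]
tool_rot: [180.0, -0.1, -11.5]
force: [0.5, -0.6, 0.3]
grip_width: 0.0743
grasp_force: 0.0
```

drive_tool --moves '[0,0,0,0,36,0,0,0,0,36,0,0,0,0,36]'

```text
time_s: 2.9
tool_pos: [0.637, -0.0999, 0.0072]
tool_rot: [180.0, -0.1, -11.4]
force: [1.7, 1.6, 0.5]
grip_width: 0.0449
grasp_force: 0.5
```

drive_tool --moves '[0,0,0,0,36,0,0,0,0,36,0,0,0,0,36]'

```text
time_s: 3.28
tool_pos: [0.6371, -0.0995, 0.0071]
tool_rot: [-180.0, -0.0, -11.4]
force: [-0.4, 0.7, 4.7]
grip_width: 0.0419
grasp_force: 12.0
```

drive_tool --moves '[0.25,0,0,0,36,0.5,0,0,0,36,0.5,0,0,0,36]' --squeeze 6

```text
time_s: 3.65
tool_pos: [0.656, -0.1041, 0.0064]
tool_rot: [180.0, 0.1, -11.4]
force: [-0.6, 0.7, 4.7]
grip_width: 0.0418
grasp_force: 6.0
```

drive_tool --moves '[-0.05,0,-0.15,0,36,-0.13,0,-0.32,0,36,-0.22,0,-0.46,0,36,-0.34,0,-0.59,0,36,-0.34,0,-0.59,0,36]' --squeeze 6

```text
time_s: 4.28
tool_pos: [0.6429, -0.1011, 0.0308]
tool_rot: [180.0, -0.1, -11.4]
force: [0.5, -0.4, -2.2]
grip_width: 0.0419
grasp_force: 6.0
```

Run:
```python
from h import *
im,d,o=shot('scene');save(cv2.resize(im[180:380,200:440],(720,600),interpolation=cv2.INTER_CUBIC),'s1.png')
```

```text
(no output)
```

View pics/s1.png

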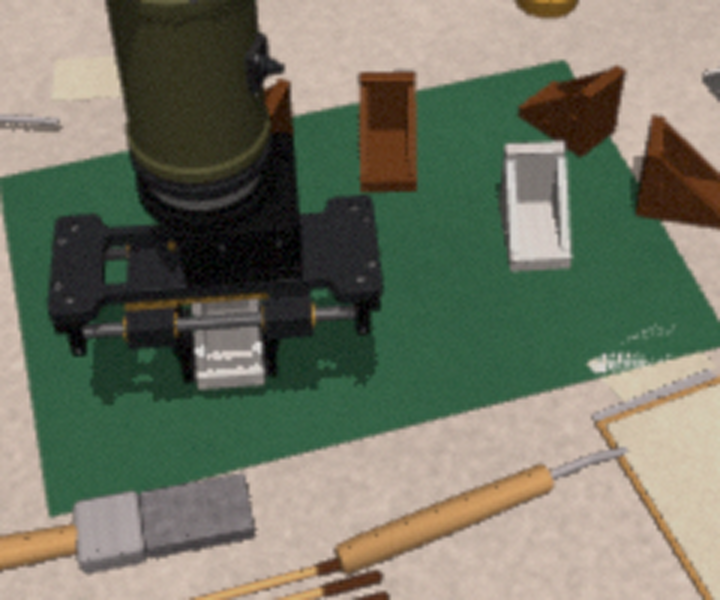

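drive_tool --moves '[0,0,0,0,36,0,0,0,0,36,0,0,-0.1,0,36]' --squeeze 3

```text
time_s: 4.7
tool_pos: [0.6426, -0.101, 0.0337]
tool_rot: [180.0, 0.1, -11.4]
force: [-0.7, -0.1, -1.9]
grip_width: 0.0421
grasp_force: 3.0
```

```bash
cat >> h.py <<'E'
def profile(c,yaw,n='scene',half=.012):
    im,d,o=shot(n);w,k=cloud(n,d,o);a=np.radians(yaw)
    f=im.astype(int);g=(f.max(2)-f.min(2)<40)&(f.max(2)>60)
    e=w-np.array([c[0],c[1],0]);X=e[...,0]*np.cos(a)+e[...,1]*np.sin(a);Y=-e[...,0]*np.sin(a)+e[...,1]*np.cos(a)
    s=k&(abs(Y)<half)&(abs(X)<.11)&(w[...,2]<.13)&(w[...,2]>.004)
    v,u=np.where(s)
    for i in np.arange(-.11,.11,.006):
        t=s&(X>=i)&(X<i+.006)
        if t.sum(): print(int(i*1000),np.percentile(w[t][:,2]*1000,[0,50,100]).round(0),im[t].mean(0).round(0),t.sum())
    return im
E
python3 - <<'E'
from h import *
o=env.get_obs();print(o['force'],o['tool_pos'])
profile(o['tool_pos'],-11.4)
E
```

```text
[-0.66047396 -0.1208248  -1.89296089] [ 0.642578   -0.10103267  0.03372229]
-55 [33. 35. 37.] [113. 101.  86.] 6
-49 [28. 34. 38.] [116. 109. 105.] 45
-43 [14. 20. 34.] [105. 100.  98.] 16
-37 [13. 17. 25.] [113. 108. 105.] 40
-31 [16. 19. 20.] [103.  98.  94.] 15
-25 [21. 24. 25.] [103.  98.  96.] 15
-19 [25. 27. 29.] [105.  99.  96.] 18
-13 [29. 31. 32.] [118. 112. 109.] 13
-7 [33. 35. 37.] [146. 139. 135.] 17
-1 [37. 39. 40.] [113. 107. 104.] 15
4 [40. 42. 44.] [142. 135. 131.] 21
10 [32. 41. 46.] [185. 176. 171.] 58
16 [ 34.  37. 126.] [166. 159. 152.] 15
22 [119. 120. 130.] [93. 84. 74.] 13
28 [115. 120. 122.] [92. 89. 89.] 51
34 [118. 119. 120.] [69. 67. 67.] 5
70 [14. 16. 19.] [128. 120. 120.] 20
76 [14. 17. 20.] [123. 116. 117.] 30
82 [14. 17. 21.] [123. 116. 117.] 30
88 [14. 17. 20.] [123. 116. 118.] 37
94 [14. 17. 20.] [119. 112. 114.] 40
100 [15. 17. 19.] [122. 115. 117.] 37
106 [ 4. 16. 19.] [114. 107. 108.] 43
```

drive_tool --moves '[-0.13,0,-0.07,0,36,-0.28,0,-0.14,0,36,-0.44,0,-0.21,0,36,-0.6,0,-0.26,0,36,-0.6,0,-0.26,0,36]' --squeeze 3

```text
time_s: 5.38
tool_pos: [0.6188, -0.0962, 0.045]
tool_rot: [180.0, 0.0, -11.4]
force: [-0.7, 0.5, 3.2]
grip_width: 0.0421
grasp_force: 3.0
```

Run:
```python
from h import *
o=env.get_obs();print(o['force'],o['tool_pos'])
profile(o['tool_pos'],-11.4)
```

```text
[-0.70700714  0.46228492  3.22496109] [ 0.61879252 -0.09618911  0.0449614 ]
-67 [33. 35. 36.] [116. 115. 109.] 13
-61 [30. 34. 38.] [124. 118. 115.] 30
-55 [38. 38. 38.] [126. 122. 119.] 1
-49 [24. 27. 30.] [124. 118. 115.] 28
-43 [21. 25. 29.] [132. 125. 122.] 35
-37 [19. 23. 27.] [131. 125. 121.] 37
-31 [16. 20. 24.] [132. 126. 123.] 34
-13 [ 4.  9. 11.] [122. 115. 110.] 14
-7 [ 5. 10. 12.] [114. 109. 105.] 17
-1 [24. 29. 35.] [84. 70. 53.] 9
4 [32. 58. 64.] [115. 104.  91.] 37
10 [44. 59. 64.] [192. 188. 189.] 50
16 [54. 58. 60.] [176. 172. 174.] 18
28 [125. 129. 130.] [75. 72. 71.] 18
34 [129. 129. 129.] [58. 56. 55.] 1
52 [4. 4. 4.] [54. 96. 69.] 1
94 [15. 16. 18.] [130. 122. 120.] 14
100 [15. 17. 20.] [122. 115. 116.] 34
106 [13. 16. 19.] [122. 115. 116.] 21
```

drive_tool --moves '[-0.14,0,0,0,36,-0.28,0,0.01,0,36,-0.42,0,0.04,0,36,-0.55,0,0.1,0,36,-0.55,0,0.1,0,36]' --squeeze 3

```text
time_s: 6.05
tool_pos: [0.5965, -0.0917, 0.0398]
tool_rot: [180.0, 0.1, -11.4]
force: [-2.7, 1.1, 2.0]
grip_width: 0.042
grasp_force: 3.0
```

Run:
```python
from h import *
o=env.get_obs();print(o['force'],o['tool_pos'])
im=profile(o['tool_pos'],-11.4)
save(cv2.resize(im[180:380,200:440],(720,600),interpolation=cv2.INTER_CUBIC),'s2.png')
```

```text
[-2.66692617  1.09993165  1.98177996] [ 0.59648554 -0.09169385  0.03983815]
-55 [ 8.  9. 11.] [106. 106. 100.] 4
-49 [ 8. 10. 14.] [124. 120. 115.] 23
-43 [11. 11. 11.] [155. 148. 144.] 1
-1 [10. 63. 65.] [187. 180. 175.] 20
4 [ 6. 43. 66.] [129. 119. 109.] 125
10 [ 4. 39. 67.] [123. 105.  80.] 144
22 [125. 126. 126.] [65. 70. 65.] 4
28 [120. 126. 129.] [84. 83. 82.] 51
34 [123. 125. 127.] [62. 63. 62.] 7
106 [4. 4. 4.] [ 78. 106.  83.] 1
```

View pics/s2.png

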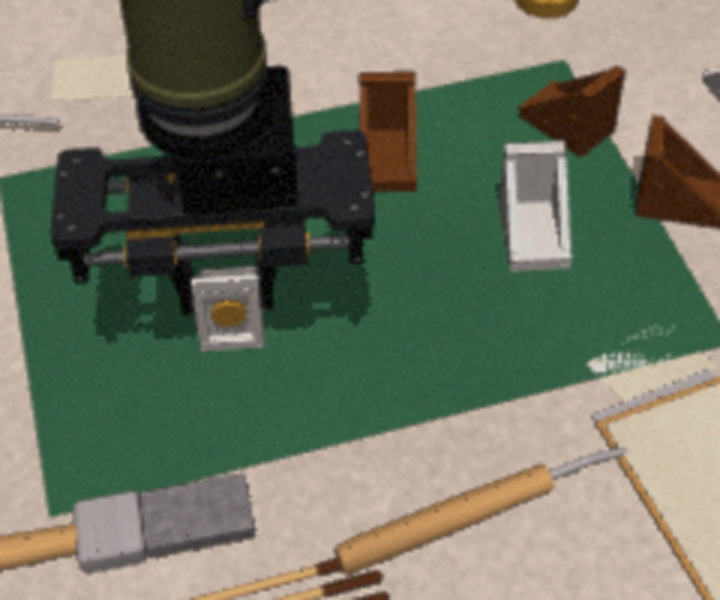

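drive_tool --moves '[0,0,0,0,55,0,0,0,0,60,0,0,0,0,65,0,0,-0.5,0,75,0,0,-1.5,0,87]'

```text
time_s: 6.72
tool_pos: [0.5968, -0.0919, 0.1007]
tool_rot: [-180.0, 0.2, -11.4]
force: [0.6, -0.3, 0.8]
grip_width: 0.0769
grasp_force: 0.0
```

```bash
python3 -c "
from h import *
to(.5905,.1325,.10,-12.7)"
```

```text
units [-1.26 -5.47  0.02] turn 0.13 rows 3.5915706679221744
```

drive_tool --moves '[-0.3,-1.3,-0.2,0,87,-0.6,-2.6,-0.2,0.1,87,-0.9,-3.9,-0.2,0.13,87,-1.26,-5.2,0,0.13,87,-1.26,-5.47,0,0.13,87]'

```text
time_s: 7.35
tool_pos: [0.5905, 0.1385, 0.1019]
tool_rot: [-179.8, -0.0, -12.2]
force: [0.1, -0.3, 0.4]
grip_width: 0.087
grasp_force: 0.0
```

drive_tool --moves '[0,0,0,0,87]'

```text
time_s: 7.48
tool_pos: [0.5922, 0.1331, 0.1016]
tool_rot: [-180.0, -0.1, -12.6]
force: [-0.4, -0.8, 0.3]
grip_width: 0.0867
grasp_force: 0.0
```

```bash
python3 -c "
from h import *
im,d,o=shot('wrist');w,k=cloud('wrist',d,o)
q,r=rect(im,w,k,(.571,.137));print(len(q),r)
im,d,o=shot('top');w,k=cloud('top',d);q,r=rect(im,w,k,(.59,-.09),zlo=.004);print('B',len(q),r,q[:,2].max())
to(.5905,.1325,.006,-12.7)"
```

```text
5301 ((570.54248046875, 136.8150177001953), (42.139591217041016, 64.86434173583984), 77.29147338867188)
B 489 ((573.558837890625, -88.66825103759766), (46.47061538696289, 69.16363525390625), 78.59284210205078) 0.06888320276730521
units [-0.06 -0.05  2.38] turn -0.01 rows 1.5233891750974042
```

drive_tool --moves '[-0.05,-0.05,1.2,0,87,-0.05,-0.05,2.37,0,80,-0.05,-0.05,2.37,0,60,-0.05,-0.05,2.37,0,36,-0.05,-0.05,2.37,0,36]' --squeeze 6

```text
time_s: 8.2
tool_pos: [0.591, 0.1344, 0.0073]
tool_rot: [-180.0, -0.1, -12.7]
force: [-0.6, -0.3, 0.5]
grip_width: 0.0577
grasp_force: 0.0
```

drive_tool --moves '[0,0,0,0,36,0,0,0,0,36,0,0,0,0,36,0,0,0,0,36,0,0,0,0,36]'

```text
time_s: 8.82
tool_pos: [0.5905, 0.1342, 0.0065]
tool_rot: [179.9, -0.0, -12.7]
force: [-1.5, -1.7, 5.9]
grip_width: 0.0424
grasp_force: 6.0
```

drive_tool --moves '[0.4,0,0,0,36,0.8,0,0,0,36,1.2,0,0,0,36,1.2,0,0,0,36]'

```text
time_s: 9.32
tool_pos: [0.6383, 0.1249, 0.0061]
tool_rot: [-179.9, -0.1, -12.7]
force: [2.6, 0.2, 1.7]
grip_width: 0.0419
grasp_force: 6.0
```

drive_tool --moves '[-0.05,0,-0.15,0,36,-0.13,0,-0.32,0,36,-0.22,0,-0.48,0,36,-0.34,0,-0.65,0,36,-0.34,0,-0.68,0,36]' --squeeze 3

```text
time_s: 9.95
tool_pos: [0.6235, 0.1276, 0.0337]
tool_rot: [-180.0, -0.0, -12.7]
force: [-0.5, -0.8, -1.8]
grip_width: 0.0418
grasp_force: 3.0
```

drive_tool --moves '[-0.13,0,-0.07,0,36,-0.28,0,-0.14,0,36,-0.44,0,-0.21,0,36,-0.6,0,-0.26,0,36,-0.6,0,-0.26,0,36]'

```text
time_s: 10.58
tool_pos: [0.5994, 0.1329, 0.0436]
tool_rot: [180.0, 0.0, -12.6]
force: [1.1, -0.1, 2.8]
grip_width: 0.042
grasp_force: 3.0
```

drive_tool --moves '[-0.14,0,0,0,36,-0.28,0,0.01,0,36,-0.42,0,0.04,0,36,-0.55,0,0.1,0,36,-0.55,0,0.1,0,36]'

```text
time_s: 11.2
tool_pos: [0.5773, 0.1378, 0.0386]
tool_rot: [180.0, 0.1, -12.6]
force: [-0.9, 2.0, 1.8]
grip_width: 0.0417
grasp_force: 3.0
```

Run:
```python
from h import *
o=env.get_obs()
im=profile(o['tool_pos'],-12.7)
save(cv2.resize(im[180:380,240:480],(720,600),interpolation=cv2.INTER_CUBIC),'s3.png')
```

```text
-67 [5. 5. 5.] [21. 55. 36.] 1
-55 [ 8. 10. 11.] [124. 124. 118.] 5
-49 [10. 12. 14.] [155. 150. 145.] 6
-1 [10. 63. 65.] [179. 174. 169.] 18
4 [ 7. 31. 66.] [133. 126. 123.] 176
10 [ 4. 58. 66.] [139. 134. 130.] 65
16 [61. 61. 61.] [111. 105. 103.] 1
22 [124. 125. 125.] [71. 68. 65.] 3
28 [120. 124. 127.] [84. 83. 82.] 39
34 [123. 125. 127.] [73. 72. 72.] 9
46 [4. 4. 4.] [54. 99. 70.] 1
88 [4. 4. 4.] [ 56. 101.  71.] 1
```

View pics/s3.png

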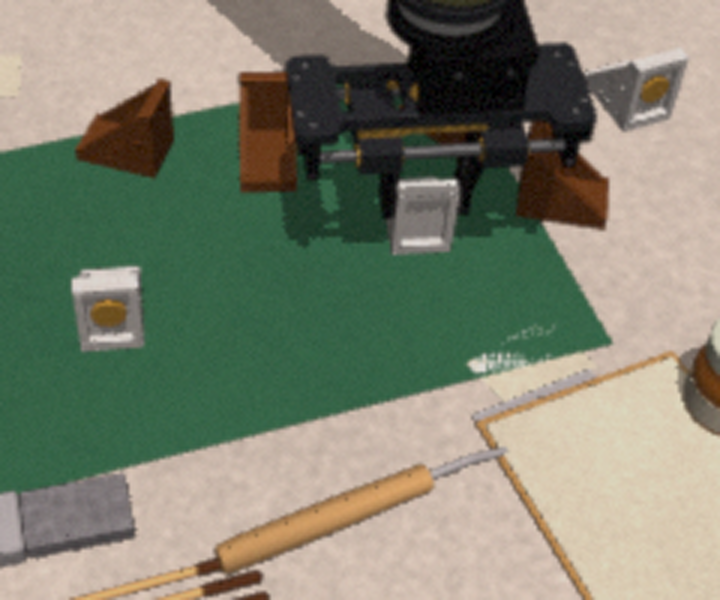

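drive_tool --moves '[0,0,0,0,60,0,0,0,0,60,0,0,0,0,60,-0.3,0,0,0,60,-0.3,0,0.4,0,60]'

```text
time_s: 11.88
tool_pos: [0.567, 0.1409, 0.0239]
tool_rot: [-180.0, -0.1, -12.6]
force: [-0.2, -0.6, -0.3]
grip_width: 0.0597
grasp_force: 0.0
```

drive_tool --moves '[0,0,0.36,0,60,0,0,0.36,0,36,0,0,0.36,0,36,0,0,0.36,0,36,0,0,0.36,0,36]' --squeeze 15

```text
time_s: 12.5
tool_pos: [0.5674, 0.14, 0.0092]
tool_rot: [-180.0, -0.0, -12.7]
force: [0.9, -0.2, -1.4]
grip_width: 0.0417
grasp_force: 15.0
```

drive_tool --moves '[0,0,0,0,36,0,0,0,0,36,0,0,-0.6,0,36,0,0,-1.6,0,36,0,0,-2.8,0,36]'

```text
time_s: 13.12
tool_pos: [0.566, 0.1396, 0.121]
tool_rot: [179.9, 0.1, -12.7]
force: [1.0, -0.1, -1.9]
grip_width: 0.0419
grasp_force: 15.0
```

```bash
python3 -c "
from h import *
to(.548,-.389,.12,0)"
```

```text
units [ 2.46 12.99  0.03] turn -1.27 rows 8.462815631720648
```

drive_tool --moves '[0.25,1.3,-0.1,0,36,0.5,2.6,-0.1,0,36,0.74,3.9,-0.1,0,36,1,5.2,-0.1,0,36,1.23,6.5,-0.1,0,36]'

```text
time_s: 13.75
tool_pos: [0.5575, -0.1261, 0.1249]
tool_rot: [180.0, 0.0, -12.7]
force: [0.6, -0.0, -1.1]
grip_width: 0.0421
grasp_force: 15.0
```

drive_tool --moves '[0.25,1.3,0,0,36,0.5,2.6,0,0,36,0.74,3.9,0,0,36,1,5.2,0,0,36,1.23,6.45,0,0,36]'

```text
time_s: 14.38
tool_pos: [0.5488, -0.3886, 0.1246]
tool_rot: [-180.0, 0.0, -12.7]
force: [0.8, -0.1, -1.2]
grip_width: 0.0418
grasp_force: 15.0
```

drive_tool --moves '[0,0,0,0,36,0,0,0,0,36]'

```text
time_s: 14.62
tool_pos: [0.5492, -0.3862, 0.1243]
tool_rot: [-179.9, 0.1, -12.7]
force: [1.0, 1.3, -2.6]
grip_width: 0.0418
grasp_force: 15.0
```

Run:
```python
from h import *
o=env.get_obs();print(o['tool_pos'],o['tool_rot'])
im=profile(o['tool_pos'],-12.7)
im,d,o=shot('top');w,k=cloud('top',d);q,r=rect(im,w,k,(.58,-.09),zlo=.004);print('B',len(q),r)
to(.548,-.389,.0135,-12.7)
```

```text
[ 0.54917345 -0.38616439  0.12427997] [-1.79918254e+02  6.20150352e-02 -1.26905664e+01]
-110 [20. 32. 34.] [90. 38. 35.] 4
-104 [ 4. 21. 36.] [71. 12.  9.] 104
-97 [ 4. 19. 35.] [75. 11.  8.] 36
-91 [4. 4. 5.] [90. 12.  8.] 5
-85 [4. 5. 7.] [92. 14. 11.] 10
-79 [4. 5. 6.] [91. 14.  9.] 8
-73 [4. 5. 6.] [90. 13. 10.] 10
-67 [4. 4. 7.] [90. 12.  8.] 11
-61 [4. 5. 6.] [89. 10.  8.] 7
-55 [4. 5. 6.] [90. 11.  9.] 11
-49 [5. 5. 5.] [89. 16. 12.] 3
-43 [4. 5. 6.] [90. 14. 11.] 12
-37 [4. 4. 6.] [90. 12.  9.] 5
-31 [4. 5. 6.] [90. 15. 12.] 9
-25 [5. 5. 6.] [90. 10.  9.] 7
-19 [4. 5. 6.] [118.  19.  12.] 11
-13 [4. 5. 6.] [148.  24.  15.] 13
-7 [4. 5. 6.] [148.  24.  17.] 13
-1 [4. 5. 6.] [149.  23.  13.] 14
4 [4. 5. 7.] [150.  22.  16.] 12
10 [  4. 124. 130.] [141.  97.  91.] 34
16 [  4. 123. 129.] [159. 136. 131.] 82
22 [  4. 117. 126.] [137.  76.  71.] 24
28 [4. 4. 6.] [148.  22.  17.] 13
34 [4. 5. 6.] [148.  22.  16.] 15
40 [4. 5. 7.] [148.  23.  16.] 15
46 [4. 5. 6.] [149.  24.  17.] 15
52 [4. 5. 7.] [150.  24.  17.] 13
58 [4. 5. 6.] [148.  21.  12.] 10
64 [4. 5. 7.] [148.  22.  16.] 11
70 [4. 5. 7.] [146.  22.  13.] 10
76 [5. 5. 5.] [146.  23.  18.] 2
94 [ 5. 25. 36.] [114.  17.  13.] 21
100 [ 4. 22. 36.] [99. 15. 11.] 137
106 [ 5. 12. 36.] [96. 14. 11.] 9
B 491 ((581.120361328125, -90.73570251464844), (47.54450988769531, 75.00397491455078), 78.70455932617188)
units [-0.03  0.11  2.78] turn 0.02 rows 1.7819178539320728
```

drive_tool --moves '[0,0.1,1,0,36,0,0.1,2,0,36,0,0.1,2.5,0,36,0,0.1,2.7,0,36,0,0.1,2.78,0,36]'

```text
time_s: 15.35
tool_pos: [0.5494, -0.3909, 0.0146]
tool_rot: [180.0, -0.1, -12.6]
force: [1.1, -0.5, -0.7]
grip_width: 0.0416
grasp_force: 15.0
```

drive_tool --moves '[0,0,0,0,36,0,0,0.03,0,36]'

```text
time_s: 15.6
tool_pos: [0.5493, -0.3915, 0.0139]
tool_rot: [179.9, -0.1, -12.7]
force: [-0.1, -0.5, -0.9]
grip_width: 0.0419
grasp_force: 15.0
```

drive_tool --moves '[0,0,0.03,0,36,0,0,0.06,0,36,0,0,0.06,0,36]'

```text
time_s: 15.98
tool_pos: [0.5492, -0.3914, 0.0132]
tool_rot: [179.9, -0.1, -12.7]
force: [-3.0, 2.0, 10.3]
grip_width: 0.0419
grasp_force: 15.0
```

drive_tool --moves '[0,0,0,0,60,0,0,0,0,65,0,0,0,0,65,0,0,-1,0,65,0,0,-2.5,0,65]'

```text
time_s: 16.6
tool_pos: [0.5468, -0.3899, 0.1084]
tool_rot: [-179.9, 0.3, -12.7]
force: [0.6, -0.0, 0.1]
grip_width: 0.0644
grasp_force: 0.0
```

drive_tool --moves '[0,0,-1.3,0,65,-0.8,1,-1.5,0,65,-1.6,2,-1.5,0,65,-2,3,-1.5,0,65,-2,3,-1.5,0,65]'

```text
time_s: 17.23
tool_pos: [0.4394, -0.495, 0.1698]
tool_rot: [179.8, 0.1, -13.2]
force: [-0.1, 0.3, -0.1]
grip_width: 0.0651
grasp_force: 0.0
```

Run:
```python
from h import *
im,d,o=shot('scene');save(im,'s4.png');print(o['tool_pos'])
im,d,o=shot('top');w,k=cloud('top',d)
for c in[(.58,-.09),(.547,-.39)]:
    q,r=rect(im,w,k,c,zlo=.007);print(r,q[:,2].max());t=q[q[:,2]>.058];print(t.mean(0))
```

```text
[ 0.43940125 -0.49503951  0.16982707]
((576.437744140625, -86.88345336914062), (42.17033386230469, 64.64495086669922), 79.05685424804688) 0.06713863055853189
[ 0.60140195 -0.09192696  0.06288347]
((538.2742309570312, -387.7864074707031), (43.56574630737305, 64.29954528808594), 77.82305908203125) 0.07465697167576256
[ 0.56221688 -0.3930368   0.06613961]
```

View pics/s4.png

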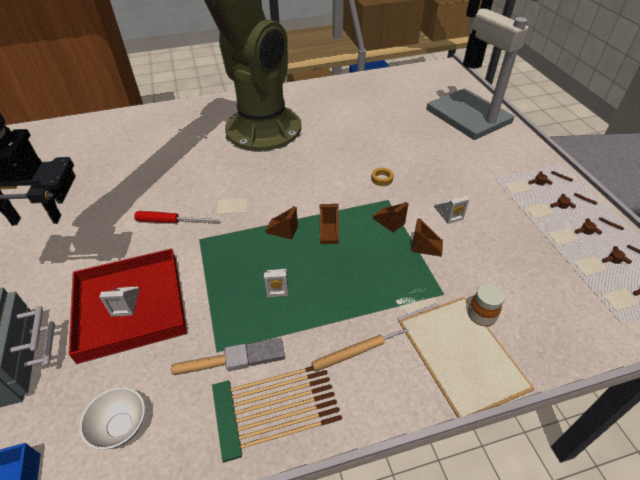

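The picture shows the boss bracket on its back at (276,283), the bracket with no boss in the tray at (120,302), and the checked one still at (457,210). Nothing else has moved, and the gripper is clear.

```bash
python3 -c "
from cell import env
print(env.sign_off())"
```

```text
the job is handed in; nothing more can be done
None
```

I turned over and checked both brackets: the one with the brass boss lies on its back about 3 cm from where it stood, the one with no boss is set down in the red tray, and I handed the job in at about 17 s; no verdict came back.

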